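Draw a tip tray to the front of a deep lab shelf with a pull hook

ROBOT

A 7-joint arm with a two-finger parallel gripper is mounted at the origin on the work surface. World frame = base frame: x ahead of the robot, y to its left, z up, the work surface at z = 0. Lengths are in m, angles in rad, forces in N, time in s.
With the tool pointing down it reaches from about 0.35 to 0.9 m from the base axis. Payload 8.1 kg.
Tool frame: the origin (TCP) lies on the centre line of the jaws, within the pads' length; the fingertips stand 14 mm ahead of it and the grasp point (between the pads) lies 5 mm behind it; z points along the fingers, y is the direction in which the jaws open and shut (so a half turn about z gives the same grasp; the last joint's range is limited). The gripper opens to 92 mm and grips with 3 to 60 N. Pads are 19 mm wide; open, the fingers measure 130 mm over their backs; the gripper's body (75 mm by 190 mm) begins 47 mm behind the grasp point.
Start: joints at [1.183, 0.434, 0.025, 1.573, -0.012, 1.134, -0.075], TCP at [0.176, -0.6, 0.241] pointing down, gripper open.
Joint ranges: [-2.62, 2.62], [-0.44, 2.09], [-1.27, 1.32], [0.08, 2.57], [-1.32, 4.46], [0.12, 2], [-2.74, 2.74]. Speed limits (rad/s): [2.22, 2.22, 3.01, 3.01, 3.14, 3.14, 3.14].

INTERFACE

Orientations are given as a rotation vector (axis times angle).
In Python, from cell import observe, eyes, arm gives the robot as it stands.
- The arm moves only by the tool step_arm, never from a script. Its argument "series" is a list that holds one entry, the list of rows, each a list of 5 numbers: the finger opening in m, from 0 to 0.0918, then the shift along the world's x, y, z in m, then the turn about the world's z in degrees. In form: [[[hand, dx, dy, dz, spin], ...]]. A call has 1 to 20 rows; each row is the pose to reach, as a shift and turn from the pose measured when the call began; what a row does not reach only later rows make up. A row lasts 1/12 s, in which the tool goes at most 41.7 mm and 7.16 degrees, less where a joint would pass 70% of its speed; a pose out of reach is approached as far as the arm can. A call with a gripper value outside its range is refused whole. The fingers move at their own pace and stop on an object; "squeeze" is the grip in N (left out, the last holds). Time passes only in rows, so rows that repeat a pose let the fingers close. It gives the time, the measured TCP pose, the force and the opening at its end, in the units of the state.
- observe(): the state, without advancing time (a new reading comes with each control period).
- eyes.get_image(name): name is "scene" or "top" or "wrist"; returns (picture, depth): 400x640x3 uint8, red, green, blue; 400x640 float32, m along the optical axis (not along the pixel's ray), 0 where there is no reading.
- eyes.camera_params(name): a dict with "intrinsics" (3x3 intrinsics, pixels), "position" and "attitude" of the camera in the world. Camera axes: x right, y down, z forward; pixel columns grow to the right and rows downward; lengths in m; the calibration is good to about 2 mm. A picture is of the moment at which its call begins: read the wrist's pose just before it. camera_params takes no time and is no camera call; for the wrist camera it gives the pose at the moment of the call.
- arm.sign_off(): hands the job in, once; it reports no verdict.
The state is a dict: "clock": time; "joints": joint angles; "dq": joint speeds; "joint_efforts": joint torques, N m; "position": TCP position; "ee_rot": TCP orientation; "force": force on the tool from outside, world axes, zero at the start; "ft_torque": the same for the moment, N m; "width": opening from 0.0 (shut) to 1.0 (fully open).
Only numpy, scipy, OpenCV 4.12 (cv2) and the standard library are available. Lean on these libraries where they do the work, as an engineer would, in place of code of your own. Each camera call takes 0.05 s, during which the arm holds its last target.

TASK

Pick up the pull hook, reach under the wire top of the low shelf with it, drop its claw behind the front wall of the open tip tray and drag the tray forward until its whole front is square and snug against the stop ledge, with the little plunger pushed in, keeping a light pull there for a moment; pull gently, never hauling hard or tipping the tray. Then unhook without shoving the tray back and stand the hook on its grip on the bench, well clear of the shelf. Move the tray only with the hook, and leave the bottle, tip box and tube stand alone.

Things in the scene. Friction and masses are not known exactly. Their poses are not given: they have to be found in the camera images.
- shelf: Low fixed shelf, 340 deep (own x) x 280 wide (own y), grey board, its top 20 above the bench. Origin: centre of its underside. Open front along own -x, which points to world -y within 0.2 rad. Four 16 square corner posts carry a top of steel wires, 151 to 163 above the bench over the whole depth: only the hook's shaft fits in over the tray.
- stop: Two steel strips fixed on the shelf board at its front, carrying the stop: an aluminium ledge 246 long (own y), 12 thick, 24 high, clamped across the opening. Origin: board level, mid-width, 14 behind the shelf's front edge; axes as the shelf's. The ledge's inner face (where the tray stops) is clamped 0 to 30 behind this origin (own +x); where is not measured: feel for it. Rigid.
- plunger (a joint): Light sprung steel pin, 12 diameter, in the middle of the ledge's inner face, 13 above the board: sticks 5 out towards the tray at 0, pushed flush at 0.005 m when the tray is home; about 0.2 N to start it, 1.2 N flush, too weak to push the tray back.
- tray: Loose open white tray on the board, 170 deep (own x) x 160 wide x 55 high, 0.56 to 0.91 kg, front along own -x. Origin: underside's centre. Starts 40 to 125 short of the ledge, up to 0.12 rad askew, 15 off-centre. Skewed, it meets the ledge by one corner first. Dragging takes 2 to 8 N; once square on the ledge the pull rises sharply: 5 N more is snug; over 20 N between hook and tray is too hard.
- tray_lip (a point): Middle of the top edge of the tray's 6 thick front wall, 75 above the bench: outer face 3 towards own -x, inner face 3 towards own +x. Axes as the tray's. Behind the wall, a pocket 50 deep (own x +3 to +53) and 148 wide is free down to the tray floor; behind it stand two grey tip racks.
- puller: The pull hook, loose, 0.25 kg, standing on the flat underside of its grip. Origin: centre of the grip's underside. Own +x points along the shaft to the claw, z up. Steel shaft 12 wide, 8 thick, underside 34 and top 42 above the origin, ending in a down-turned claw 8 thick, 26 wide, centred 260 ahead.
- puller_grip (a point): Centre of the hook's grip, half-way up (22 above its underside). Grip: black block 120 long (own x) x 24 wide (own y, take it across this) x 44 high. The shaft's underside is 12 above this point. Axes as the hook's.
- claw_tip (a point): Bottom end of the hook's down-turned claw, on its mid-plane, 260 ahead of the grip centre and 14 below it; the claw reaches 26 below the shaft's underside and its near face lies 4 towards the grip from this point. Axes as the hook's.
- wash_bottle: Bystander: white bottle, 56 diameter, 150 high, origin under its centre.
- tip_box: Bystander: closed tip box 122 x 87 x 72 high, origin under its centre.
- tube_stand: Bystander: tube stand 100 x 50, 104 high with its capped tubes, origin under its centre.
Not all that is in view belongs to the job. Leave any orange look-alike of the tray alone.

How it is judged:
On the way, in this order (a step that is already met when the one before it is completed fails the run):
1. the claw hangs behind the tray's front wall, at least 12 mm below its top edge (z of claw_tip in the frame of tray_lip below -0.012 m and x of claw_tip in the frame of tray_lip between 0.003 and 0.053 m and y of claw_tip in the frame of tray_lip between -0.06 and 0.06 m), for 0.2 s.
2. with the claw still behind the wall, the tray is held square against the stop with more than 2.5 N on it for 0.4 s (z of claw_tip in the frame of tray_lip below -0.008 m and contact force between tray and stop above 2.5 N and contact force between puller and tray above 1.5 N and angle between the y axis of tray_lip and the y axis of stop, either way round below 0.03 rad), for 0.4 s.
At the end, for the whole second after the job is handed in: Tray flat and at rest, its front square to the stop within 0.03 rad and holding the plunger in by at least 2.5 of its 5 mm; hook upright on its grip on the bench, released, at rest, not touching the shelf, its claw at least 10 mm in front of the shelf's front edge (value of joint plunger above 0.0025 m and angle between the y axis of tray_lip and the y axis of stop, either way round below 0.03 rad and angle between tray_lip's own z axis and vertical below 0.03 rad and linear speed of each of tray, puller below 0.01 m/s and height (world z) of puller_grip below 0.028 m and angle between puller_grip's own z axis and vertical below 0.1 rad and x of claw_tip in the frame of shelf below -0.18 m and contact force between puller and shelf below 0.1 N).
It fails at once if hook and tray press on each other with more than 20 N (contact force between puller and tray above 20 N).
It fails at once if the tray is tipped by more than 0.15 rad (angle between tray_lip's own z axis and vertical above 0.15 rad).
It fails at once if the robot itself touches the tray (contact force between any of the fingers, the arm and tray above 0.5 N).
It fails at once if a bystander is moved by more than 20 mm (distance of any of wash_bottle, tip_box, tube_stand from where it was at the start of the episode above 0.02 m).
It also fails if it takes over 72 s, if anything falls off the work surface, if the arm or the gripper's body presses on something with over 40 N, if the wrist force passes 120 N, or if a joint passes its speed limit or range.

## Working session

There is one attempt and no reset: what is moved stays moved. The work goes in short steps, Python scripts to look and compute and a tool call to move; the robot and the scene stay as the last step left them, time stands still between calls to the robot, and variables do not carry over. Pictures are saved under pics/ and viewed, and the job is handed in when it is done.

Besides the shell and the picture viewer there is one more tool, called after ">>>" as name(argument=value, ...) on one line, values as JSON. step_arm: Moves the arm, as the interface text tells. Its arguments: {"type":"object","properties":{"series":{"type":"array"},"squeeze":{"type":"number"}},"required":["series"]}

```bash
mkdir -p pics && ls && python3 - <<'E'
from cell import observe, eyes, arm
import cv2,numpy as np
print(observe())
for n in ["scene","top","wrist"]:
    p=eyes.camera_params(n)
    im,d=eyes.get_image(n)
    np.savez(f"pics/{n}0.npz",im=im,d=d,K=p["intrinsics"],pos=p["position"],att=p["attitude"])
    cv2.imwrite(f"pics/{n}0.png",im[:,:,::-1]); print(n,p)
E
```

```text
pics
{'clock': 0.0, 'joints': array([ 1.18341339,  0.43521812,  0.02496686,  1.57410284, -0.01159141,
        1.13398682, -0.07506993]), 'dq': array([ 0.00230301, -0.00069409,  0.00124458, -0.00080998,  0.00059444,
       -0.00081769, -0.00033003]), 'joint_efforts': array([-7.57883881e-04, -6.67857599e+01,  9.84205417e-01, -3.14459109e+01,
       -6.06827508e-02,  4.27945016e-02,  1.99574233e-04]), 'position': array([ 0.17540311, -0.59937199,  0.23994568]), 'ee_rot': array([-3.10829368e+00, -4.45561656e-01,  5.77840037e-04]), 'force': array([0.20217911, 0.50403202, 1.25826147]), 'ft_torque': array([ 0.02718359, -0.00396728, -0.02971555]), 'width': 0.9989910040514673}
scene {'intrinsics': array([[380.86226699,   0.        , 324.15455562],
       [  0.        , 380.86226699, 199.96118712],
       [  0.        ,   0.        ,   1.        ]]), 'position': array([ 1.46079928, -0.3883053 ,  1.1682996 ]), 'attitude': array([-2.1303415 , -1.17941969,  0.46137441])}
top {'intrinsics': array([[444.62765281,   0.        , 318.92941671],
       [  0.        , 444.62765281, 196.89001309],
       [  0.        ,   0.        ,   1.        ]]), 'position': array([0.29516036, 0.15298491, 1.84168573]), 'attitude': array([-2.17428197,  2.11194992, -0.17866617])}
wrist {'intrinsics': array([[331.020362  ,   0.        , 325.60507546],
       [  0.        , 331.020362  , 201.63993984],
       [  0.        ,   0.        ,   1.        ]]), 'position': array([ 0.25019904, -0.57846714,  0.38322682]), 'attitude': array([ 2.32078644, -1.7371057 , -0.25774237])}
```

View pics/scene0.png

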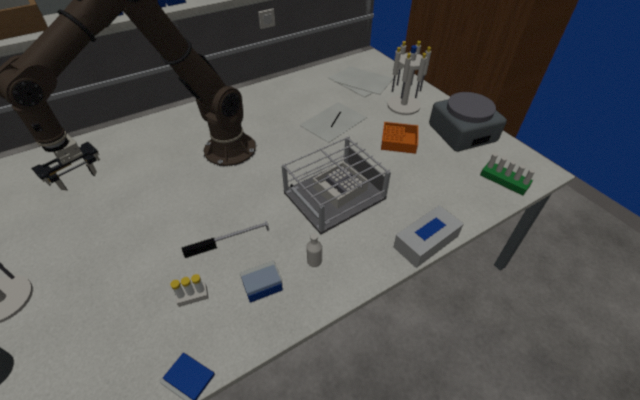

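View pics/top0.png

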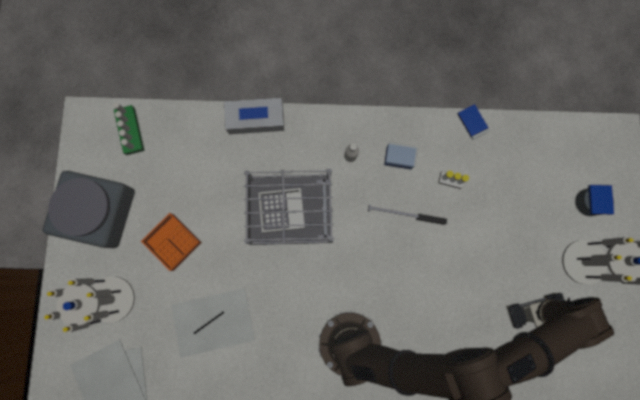

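View pics/wrist0.png

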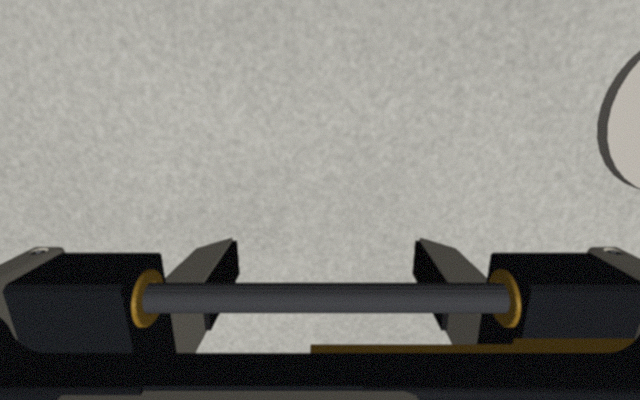

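The scene shows the hook with its grip at scene (200,247), the claw near (267,226), the shelf near (335,185), and the white tray inside it. The orange look-alike is at (400,137). In the top view the grip is at (432,219), the claw at (370,208) and the shelf spans x 247–332. Next I'll crop closer and measure.

```bash
cat > h.py <<'E'
import numpy as np,cv2
from scipy.spatial.transform import Rotation as R
def load(n): return dict(np.load(f"pics/{n}.npz"))
def ray(v,uv):
    uv=np.atleast_2d(np.array(uv,float)); d=np.c_[uv,np.ones(len(uv))]@np.linalg.inv(v["K"]).T
    return d@R.from_rotvec(v["att"]).as_matrix().T
def onplane(v,uv,z):
    d=ray(v,uv); return v["pos"]+d*((z-v["pos"][2])/d[:,2])[:,None]
def depthpt(v,uv):
    d=ray(v,uv); return np.array([v["pos"]+dd*v["d"][int(round(p[1])),int(round(p[0]))] for dd,p in zip(d,np.atleast_2d(uv))])
def proj(v,P):
    c=(np.atleast_2d(P)-v["pos"])@R.from_rotvec(v["att"]).as_matrix(); c=c@v["K"].T; return c[:,:2]/c[:,2:]
def snap(name,cam):
    from cell import eyes
    p=eyes.camera_params(cam); im,d=eyes.get_image(cam)
    np.savez(f"pics/{name}.npz",im=im,d=d,K=p["intrinsics"],pos=p["position"],att=p["attitude"])
    return load(name)
def crop(v,x0,x1,y0,y1,k,name):
    c=v["im"][y0:y1,x0:x1,::-1]; c=cv2.resize(c,None,fx=k,fy=k,interpolation=cv2.INTER_CUBIC)
    cv2.imwrite(f"pics/{name}.png",c)
E
python3 - <<'E'
from h import *
t=load("top0"); s=load("scene0")
crop(t,230,460,155,260,3.4,"c_top"); crop(s,170,400,130,270,3.4,"c_scene")
for n,uv in dict(grip=(432,219),claw=(370,208)).items(): print(n,onplane(t,uv,.044),depthpt(t,uv))
for uv in [(247,171),(331,171),(247,243),(331,243)]: print(onplane(t,uv,.163),depthpt(t,uv))
E
```

```text
grip [[ 0.50371022 -0.32172287  0.044     ]] [[ 0.50361023 -0.32149526  0.04486195]]
claw [[ 0.541401   -0.06848465  0.044     ]] [[ 0.54206348 -0.06908048  0.03916358]]
[[0.65476944 0.4218214  0.163     ]] [[0.65844844 0.42457175 0.14582608]]
[[0.66468014 0.09831244 0.163     ]] [[ 0.70181818  0.09281766 -0.00571381]]
[[0.37883444 0.40703505 0.163     ]] [[0.38178423 0.41599117 0.10382075]]
[[0.38792251 0.09168134 0.163     ]] [[0.39669892 0.08588129 0.00417619]]
```

View pics/c_top.png

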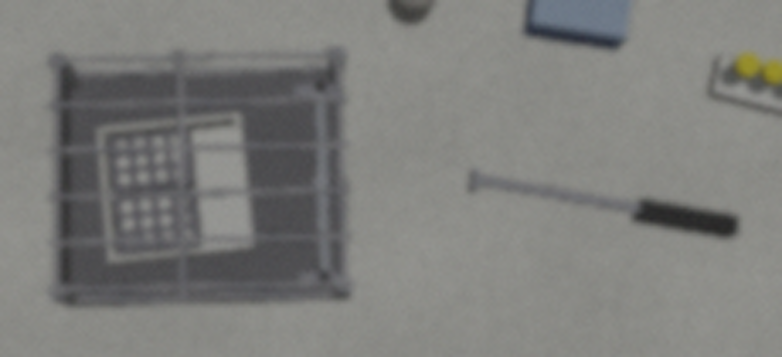

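View pics/c_scene.png

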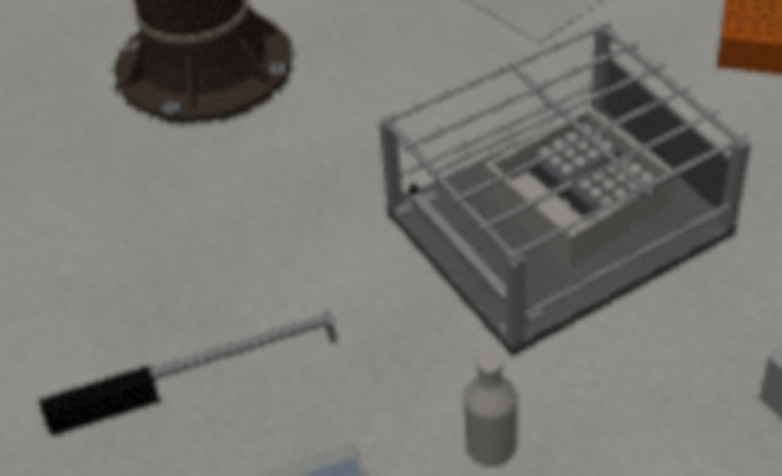

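```bash
python3 - <<'E'
from h import *
t=load("top0"); s=load("scene0")
f=lambda L:[(230+u/3.4,155+v/3.4) for u,v in L]
g=lambda L:[(170+u/3.4,130+v/3.4) for u,v in L]
P=onplane(t,f([(57,62),(338,52),(60,297),(343,292)]),.163)[:,:2]; print("posts",P)
print("dims",np.linalg.norm(P[0]-P[1]),np.linalg.norm(P[2]-P[3]),np.linalg.norm(P[0]-P[2]),np.linalg.norm(P[1]-P[3]))
print("ang",[np.arctan2(*(a-b)[::-1]) for a,b in((P[0],P[1]),(P[2],P[3]))],"wid",[np.arctan2(*(a-b)[::-1]) for a,b in((P[2],P[0]),(P[3],P[1]))],P.mean(0))
T=onplane(t,f([(240,113),(254,247),(98,127),(108,262)]),.075)[:,:2];print("tray top",T)
print([np.linalg.norm(T[a]-T[b]) for a,b in((0,1),(2,3),(0,2),(1,3))],"ang x",[np.arctan2(*(T[a]-T[b])[::-1]) for a,b in((2,0),(3,1))],"perp",[np.arctan2(*(T[a]-T[b])[::-1])+np.pi/2 for a,b in((1,0),(3,2))])
Ts=onplane(s,g([(490,165),(570,232),(592,108),(672,178)]),.075)[:,:2];print("tray scene",Ts)
# shelf base scene front corners z=0: (390,213) left,(514,352)
print("shelf base scene",onplane(s,g([(390,213),(514,352),(735,232)]),.0)[:,:2])
# grip
im=t["im"].astype(int).sum(2); m=np.zeros_like(im,np.uint8); m[200:232,405:460]=(im[200:232,405:460]<190)
ys,xs=np.nonzero(m); 
r=cv2.minAreaRect(np.c_[xs,ys].astype(np.float32)); print(r); print(onplane(t,[r[0]],.044)); b=onplane(t,cv2.boxPoints(r),.044);print(b)
c=onplane(t,f([(472,181)]),.042);print("claw end",c)
print("ledge top", onplane(t,f([(322,85),(325,278)]),.044))
E
```

```text
posts [[0.64596034 0.42225437]
 [0.66727666 0.10451024]
 [0.3813221  0.40473985]
 [0.39584959 0.09231449]]
dims 0.3184583418518985 0.312762934668254 0.2652171918687071 0.27170092369427334
ang [np.float64(1.637782392423686), np.float64(1.6172619442379432)] wid [np.float64(-3.075506188317247), np.float64(-3.096690916772312)] [0.52260217 0.25595474]
tray top [[0.60925625 0.21641436]
 [0.45059617 0.19452531]
 [0.58736815 0.38374364]
 [0.42810211 0.36420712]]
[np.float64(0.16016289107056225), np.float64(0.16045980300095106), np.float64(0.1687547821310764), np.float64(0.17116628956185412)] ang x [np.float64(1.7008663592103623), np.float64(1.7025939964897223)] perp [np.float64(-1.433699859992473), np.float64(-1.4487401454666027)]
tray scene [[0.4623749  0.20018504]
 [0.6090454  0.22064521]
 [0.44024484 0.36680672]
 [0.59881366 0.37654869]]
shelf base scene [[0.40281567 0.0874037 ]
 [0.67532762 0.10241334]
 [0.65945887 0.43769139]]
((431.1912841796875, 218.91610717773438), (28.269079208374023, 4.981845855712891), 10.007979393005371)
[[ 0.50395666 -0.31842458  0.044     ]]
[[ 0.50224708 -0.25984009  0.044     ]
 [ 0.52246891 -0.26350764  0.044     ]
 [ 0.50566745 -0.3770509   0.044     ]
 [ 0.48549647 -0.3731871   0.044     ]]
claw end [[ 0.54056206 -0.06392821  0.042     ]]
ledge top [[0.65220084 0.11945501 0.044     ]
 [0.41893743 0.10978345 0.044     ]]
```

The close crop confirms a black grip, a thin shaft, and a claw pointing at the shelf's open front. The tray is white, under the wires. Candidates for the tray: the white one in the shelf at top (283,208) and the orange one at (171,241), so it's the white one. For the hook, the only candidate is at (432,219), since the pen at (209,322) lies flat.

```bash
python3 - <<'E'
from h import *
t=load("top0")
crop(t,370,480,130,240,5,"c2")
for uv in [(443,172),(469,178),(440,184),(466,188)]: print(onplane(t,uv,.06)[0],depthpt(t,uv)[0])
E
```

```text
[ 0.69724672 -0.36506571  0.06      ] [ 0.70546383 -0.37565269  0.02358914]
[ 0.67535966 -0.4715819   0.06      ] [ 0.68754971 -0.49160692  0.00287513]
[ 0.64669677 -0.35198018  0.06      ] [0.29516036 0.15298491 1.84168573]
[ 0.6332853  -0.45824632  0.06      ] [ 0.64609055 -0.48139447 -0.00747485]
```

>>> step_arm(series=[[[0.09, 0.03, 0.026, 0, 6], [0.09, 0.06, 0.053, 0, 12], [0.09, 0.09, 0.08, 0, 18], [0.09, 0.12, 0.106, 0, 24], [0.09, 0.15, 0.132, 0, 30], [0.09, 0.18, 0.159, 0, 36], [0.09, 0.21, 0.185, 0, 42], [0.09, 0.24, 0.212, 0, 48], [0.09, 0.27, 0.238, 0, 54], [0.09, 0.3, 0.265, 0, 60], [0.09, 0.33, 0.291, 0, 65.4], [0.09, 0.33, 0.291, 0, 65.4], [0.09, 0.33, 0.291, 0, 65.4], [0.09, 0.33, 0.291, 0, 65.4]]], squeeze=40)

```text
clock: 1.32
position: [0.505, -0.3088, 0.2397]
ee_rot: [-2.376, -2.053, 0.003]
force: [-0.3, -0.5, -0.5]
width: 0.979
```

```bash
python3 - <<'E'
from h import *
v=snap("w1","wrist"); cv2.imwrite("pics/w1.png",v["im"][:,:,::-1])
from cell import observe
o=observe(); M=R.from_rotvec(o["ee_rot"]).as_matrix(); print(M[:,1],np.arctan2(M[1,1],M[0,1]))
im=v["im"].astype(int).sum(2)
print(v["pos"])
for P in [(.504,-.318,.044),(.5055,-.308,.044),(.54,-.064,.042)]: print(proj(v,P))
E
```

```text
[ 0.98923829 -0.14629557 -0.00228233] -0.14682289510195048
[ 0.51685626 -0.23271161  0.38288521]
[[326.21650053 188.12000221]]
[[326.26305804 178.75078057]]
[[ 325.219037   -108.79608315]]
```

View pics/w1.png

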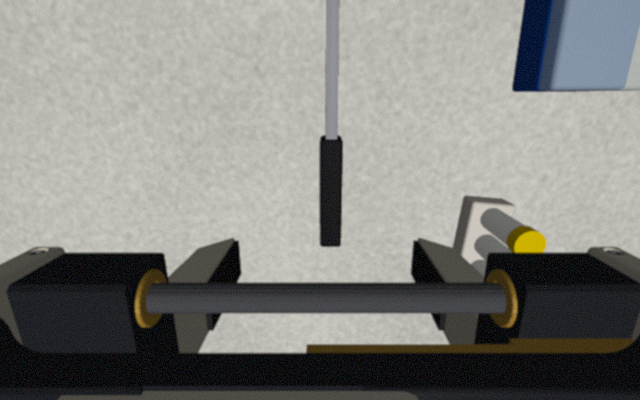

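View pics/c2.png

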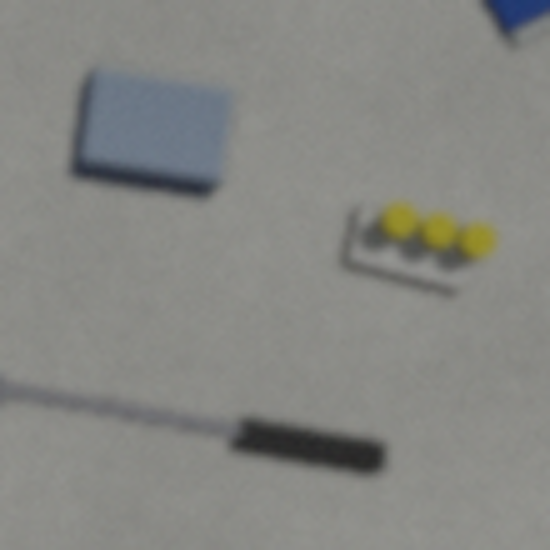

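The wrist view shows the grip at columns 320–342 and rows 137–245, with the shaft running up to (332,0). The tube stand is clear on the right.

```bash
python3 - <<'E'
from h import *
v=load("w1")
im=v["im"].astype(int).sum(2); m=np.zeros_like(im,np.uint8); m[120:255,300:360]=im[120:255,300:360]<130
ys,xs=np.nonzero(m); r=cv2.minAreaRect(np.c_[xs,ys].astype(np.float32)); print(r)
b=onplane(v,cv2.boxPoints(r),.044); print(b); 
# front end and back end top edge
for row in (140,180,220):
    c=np.nonzero(m[row])[0]; print(row,c.min(),c.max(), onplane(v,((c.min()+c.max())/2,row),.044)[0])
f=onplane(v,(331,136.5),.044)[0]; k=onplane(v,(330.5,240),.044)[0];print(f,k,np.linalg.norm(f-k))
a=onplane(v,[(332,5),(331.8,130)],.042); print(a, np.arctan2(*(a[0]-a[1])[1::-1]))
E
```

```text
((331.0, 191.0), (108.0, 20.0), 90.0)
[[ 0.5064275  -0.26458512  0.044     ]
 [ 0.52640677 -0.26748807  0.044     ]
 [ 0.51090486 -0.38487334  0.044     ]
 [ 0.48889759 -0.38170069  0.044     ]]
140 321 340 [ 0.51549969 -0.26892885  0.044     ]
180 321 340 [ 0.50970186 -0.30996125  0.044     ]
220 321 339 [ 0.50294125 -0.35392536  0.044     ]
[ 0.51648748 -0.26554406  0.044     ] [ 0.50019293 -0.3772578   0.044     ] 0.11289584156332008
[[ 0.53389165 -0.14870831  0.042     ]
 [ 0.51818652 -0.25944966  0.042     ]] 1.4299176086268222
```

>>> step_arm(series=[[[0.09, 0.003, 0, -0.03, 0], [0.09, 0.003, 0, -0.065, 0], [0.09, 0.003, 0, -0.1, 0], [0.09, 0.003, 0, -0.135, 0], [0.09, 0.003, 0, -0.165, 0], [0.09, 0.003, 0, -0.19, 0], [0.09, 0.003, 0, -0.21, 0], [0.09, 0.003, 0, -0.218, 0], [0.09, 0.003, 0, -0.218, 0], [0.09, 0.003, 0, -0.218, 0], [0.05, 0.003, 0, -0.218, 0], [0.03, 0.003, 0, -0.218, 0], [0.02, 0.003, 0, -0.218, 0], [0.01, 0.003, 0, -0.218, 0], [0.01, 0.003, 0, -0.218, 0], [0.01, 0.003, 0, -0.218, 0], [0.01, 0.003, 0, -0.218, 0]]], squeeze=40)

```text
clock: 2.78
position: [0.5075, -0.3096, 0.0219]
ee_rot: [-2.377, -2.052, 0.003]
force: [0.4, 0.4, -0.0]
width: 0.521
```

>>> step_arm(series=[[[0.01, 0, 0, 0, 0], [0.01, 0, 0, 0, 0], [0.01, 0, 0, 0, 0], [0.01, 0, 0, 0, 0], [0.01, 0, 0, 0, 0], [0.01, 0, 0, 0, 0], [0.01, 0, 0, 0, 0], [0.01, 0, 0, 0, 0], [0.01, 0, 0, 0, 0], [0.01, 0, 0, 0, 0]]])

```text
clock: 3.62
position: [0.5075, -0.3095, 0.0219]
ee_rot: [-2.377, -2.052, 0.003]
force: [1.5, 0.5, -0.6]
width: 0.259
```

>>> step_arm(series=[[[0.01, 0, 0, 0.015, 0], [0.01, 0, 0, 0.035, 0], [0.01, 0, 0, 0.06, 0], [0.01, 0, 0, 0.08, 0], [0.01, 0.01, 0.02, 0.092, 2], [0.01, 0.02, 0.04, 0.092, 4], [0.01, 0.03, 0.06, 0.092, 6], [0.01, 0.04, 0.08, 0.092, 8], [0.01, 0.05, 0.1, 0.092, 10], [0.01, 0.055, 0.117, 0.092, 11.3], [0.01, 0.055, 0.117, 0.092, 11.3], [0.01, 0.055, 0.117, 0.092, 11.3], [0.01, 0.055, 0.117, 0.092, 11.3]]])

```text
clock: 4.7
position: [0.5618, -0.1932, 0.1136]
ee_rot: [-2.165, -2.275, 0.005]
force: [0.4, -0.7, -2.8]
width: 0.259
```

```bash
python3 - <<'E'
from h import *
t=snap("top1","top"); s=snap("scene1","scene"); w=snap("w2","wrist")
crop(t,230,460,155,260,3.4,"c_top1"); crop(s,170,400,130,270,3.4,"c_scene1"); cv2.imwrite("pics/w2.png",w["im"][:,:,::-1])
E
```

```text
(no output)
```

View pics/c_top1.png

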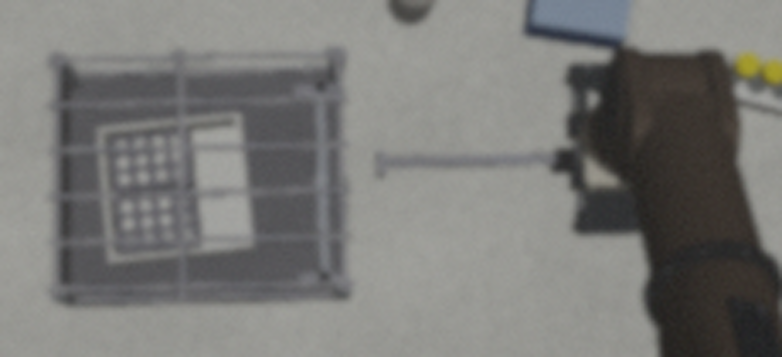

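View pics/c_scene1.png

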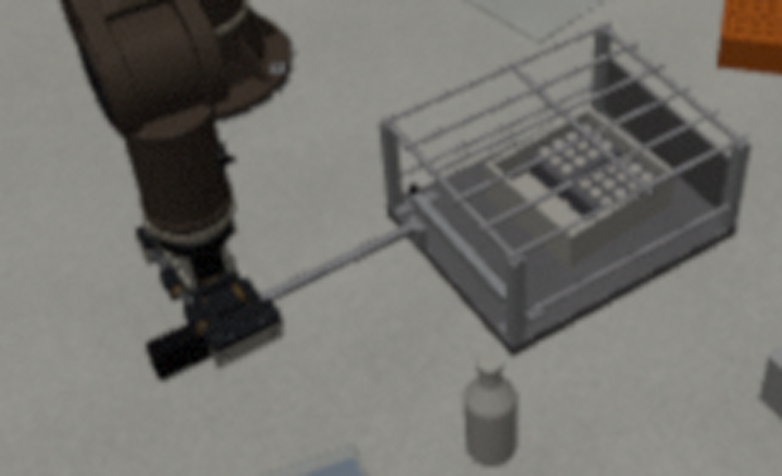

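View pics/w2.png

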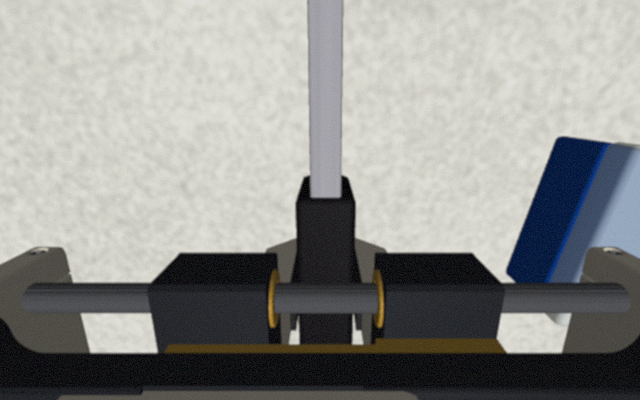

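The hook is held level and points straight into the opening. In the top crop the claw bar is at (380,161), with the tray lip at (240,113)–(254,247).

```bash
python3 - <<'E'
from h import *
t=load("top1");s=load("scene1")
f=lambda L:[(230+u/3.4,155+v/3.4) for u,v in L]
g=lambda L:[(170+u/3.4,130+v/3.4) for u,v in L]
print("claw top",onplane(t,f([(380,162),(550,159)]),.134))
print("claw scene top",onplane(s,g([(412,228)]),.134))
print("pred", np.array([.5618,-.1932])+.247*np.array([-.054,.9985]))
crop(t,325,400,170,235,9,"c3")
E
```

```text
claw top [[ 0.546782    0.05256108  0.134     ]
 [ 0.55605031 -0.14187536  0.134     ]]
claw scene top [[0.55758224 0.04250524 0.134     ]]
pred [0.548462  0.0534295]
```

View pics/c3.png

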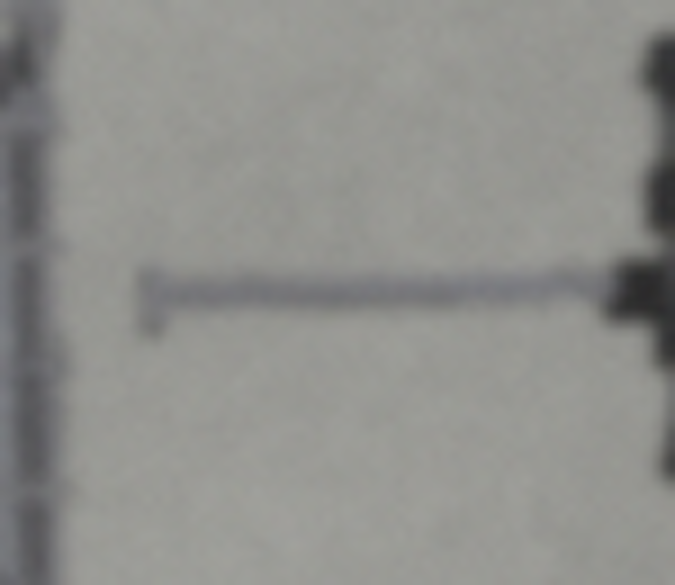

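>>> step_arm(series=[[[0.01, -0.001, 0.015, 0, 0], [0.01, -0.002, 0.03, 0, 0], [0.01, -0.003, 0.048, 0, 0], [0.01, -0.004, 0.066, 0, 0], [0.01, -0.005, 0.084, 0, 0], [0.01, -0.006, 0.102, 0, 0], [0.01, -0.007, 0.12, 0, 0], [0.01, -0.008, 0.138, 0, 0], [0.01, -0.009, 0.156, 0, 0], [0.01, -0.01, 0.17, 0, 0], [0.01, -0.01, 0.181, 0, 0], [0.01, -0.01, 0.181, 0, 0], [0.01, -0.01, 0.181, 0, 0]]])

```text
clock: 5.93
position: [0.552, -0.0132, 0.1138]
ee_rot: [-2.166, -2.274, 0.005]
force: [0.3, -1.1, -2.2]
width: 0.261
```

```bash
python3 - <<'E'
from h import *
t=snap("top2","top"); s=snap("scene2","scene"); w=snap("w3","wrist")
crop(t,240,400,160,250,5,"c_top2"); crop(s,230,400,130,230,4.5,"c_scene2"); cv2.imwrite("pics/w3.png",w["im"][:,:,::-1])
E
```

```text
(no output)
```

View pics/c_top2.png

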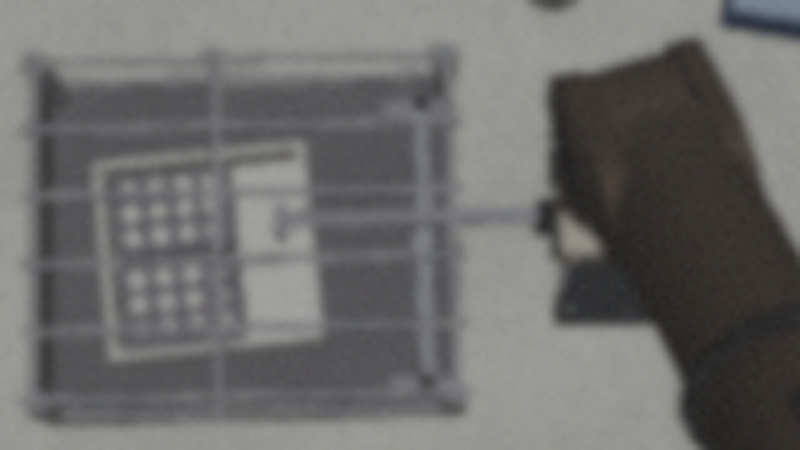

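View pics/c_scene2.png

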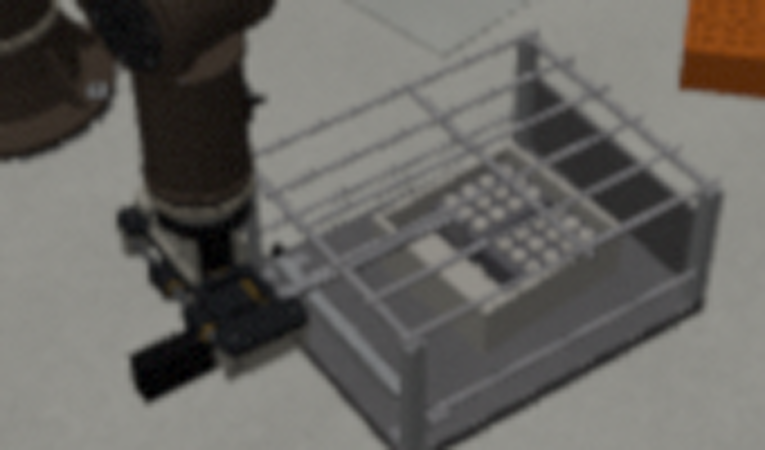

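View pics/w3.png

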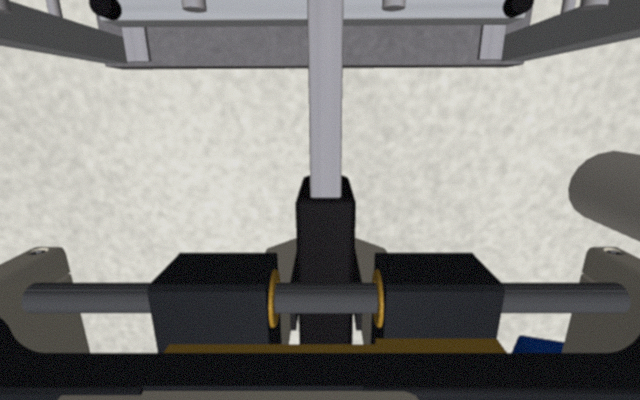

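The top crop shows the claw at (287,222), over the pocket between the wall at x≈312 and the racks at x≈240. In the wrist view the shelf front is level (row 66), so the hook is parallel to the shelf. Now I'll lower it.

>>> step_arm(series=[[[0.01, 0, 0, -0.008, 0], [0.01, 0, 0, -0.016, 0], [0.01, 0, 0, -0.024, 0], [0.01, 0, 0, -0.032, 0], [0.01, 0, 0, -0.04, 0], [0.01, 0, 0, -0.044, 0], [0.01, 0, 0, -0.045, 0], [0.01, 0, 0, -0.045, 0], [0.01, 0, 0, -0.045, 0], [0.01, 0, 0, -0.045, 0], [0.01, 0, 0, -0.045, 0]]])

```text
clock: 7.0
position: [0.5523, -0.0144, 0.069]
ee_rot: [2.169, 2.273, -0.005]
force: [-0.2, 0.0, -2.3]
width: 0.259
```

```bash
python3 - <<'E'
from h import *
from cell import observe
t=snap("top3","top"); s=snap("scene3","scene")
crop(t,240,400,160,250,5,"c_top3"); crop(s,230,400,130,230,4.5,"c_scene3")
for i in range(3):
    o=observe(); print(o["position"],o["force"],o["ft_torque"])
E
```

```text
[ 0.5522053  -0.01445643  0.06897828] [-0.74627516 -0.01723522 -2.3633089 ] [-0.07000508 -0.09314627 -0.05015624]
[ 0.5522053  -0.01445643  0.06897828] [-0.74627516 -0.01723522 -2.3633089 ] [-0.07000508 -0.09314627 -0.05015624]
[ 0.5522053  -0.01445643  0.06897828] [-0.74627516 -0.01723522 -2.3633089 ] [-0.07000508 -0.09314627 -0.05015624]
```

View pics/c_top3.png

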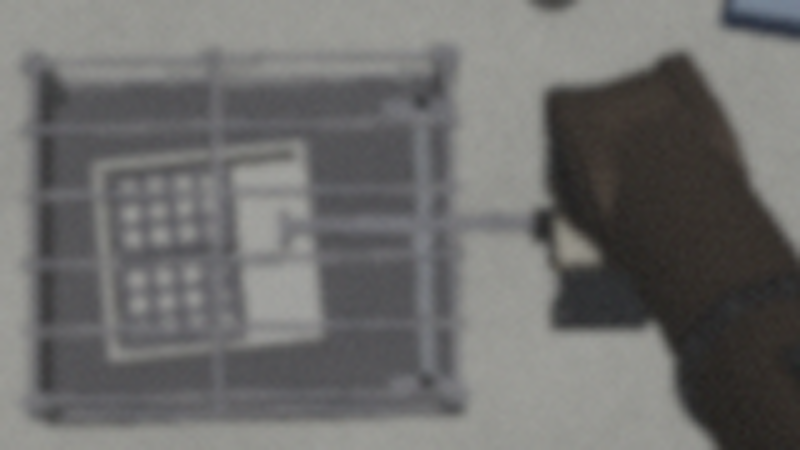

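View pics/c_scene3.png

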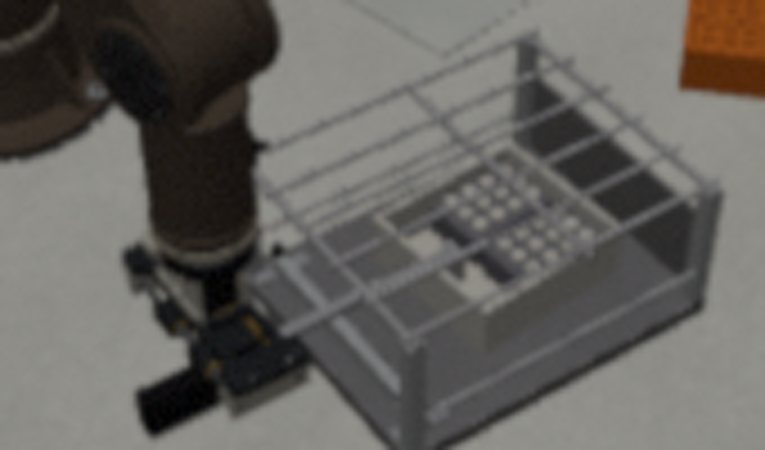

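The claw is down in the pocket: the bar is at (288,227) in the top crop, and the z force is only the hook's weight. I'll start a gentle pull along the shelf axis.

>>> step_arm(series=[[[0.01, 0, -0.002, 0, 0], [0.01, 0, -0.004, 0, 0], [0.01, 0, -0.006, 0, 0], [0.01, 0, -0.008, 0, 0], [0.01, 0.001, -0.01, 0, 0], [0.01, 0.001, -0.012, 0, 0], [0.01, 0.001, -0.014, 0, 0], [0.01, 0.001, -0.016, 0, 0], [0.01, 0.001, -0.019, 0, 0], [0.01, 0.001, -0.022, 0, 0], [0.01, 0.001, -0.025, 0, 0], [0.01, 0.001, -0.028, 0, 0], [0.01, 0.002, -0.031, 0, 0], [0.01, 0.002, -0.034, 0, 0], [0.01, 0.002, -0.037, 0, 0], [0.01, 0.002, -0.04, 0, 0]]])

```text
clock: 8.43
position: [0.5542, -0.0548, 0.069]
ee_rot: [-2.169, -2.272, 0.005]
force: [0.1, 2.4, -2.6]
width: 0.259
```

```bash
python3 - <<'E'
from h import *
from cell import observe
o=observe(); print(o["position"],o["force"],o["ft_torque"])
t=snap("top4","top")
crop(t,240,400,160,250,5,"c_top4")
o=observe(); print(o["position"],o["force"],o["ft_torque"])
E
```

```text
[ 0.55423148 -0.0547841   0.06897498] [ 0.08205111  2.40332447 -2.61496887] [0.5093452  0.01628663 0.14138639]
[ 0.5541628  -0.05566177  0.06892375] [-0.53184982  1.58709571 -2.88077631] [0.53439605 0.01005853 0.16948475]
```

View pics/c_top4.png

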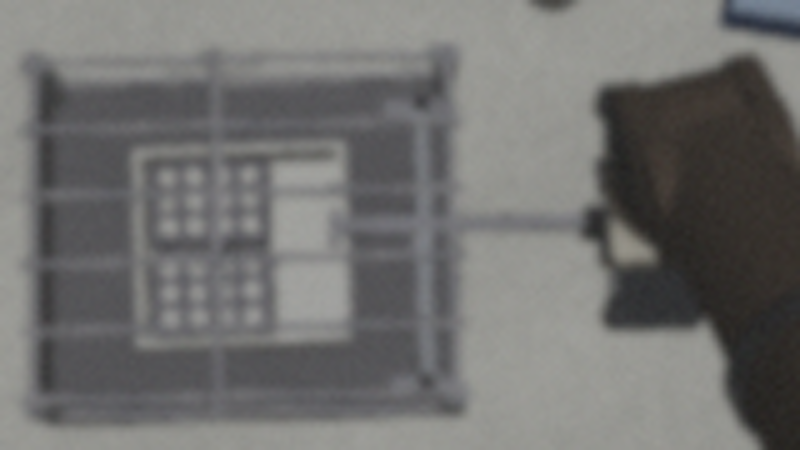

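The tray follows and has squared up against the claw face (lip (346,142)–(352,338)). The gap to the ledge is about 50 mm, so I'll continue.

>>> step_arm(series=[[[0.01, 0, -0.002, 0, 0], [0.01, 0, -0.004, 0, 0], [0.01, 0, -0.006, 0, 0], [0.01, 0.001, -0.009, 0, 0], [0.01, 0.001, -0.012, 0, 0], [0.01, 0.001, -0.015, 0, 0], [0.01, 0.001, -0.018, 0, 0], [0.01, 0.001, -0.021, 0, 0], [0.01, 0.001, -0.024, 0, 0], [0.01, 0.001, -0.026, 0, 0], [0.01, 0.002, -0.028, 0, 0], [0.01, 0.002, -0.03, 0, 0], [0.01, 0.002, -0.032, 0, 0], [0.01, 0.002, -0.034, 0, 0]]])

```text
clock: 9.65
position: [0.5562, -0.0897, 0.0689]
ee_rot: [2.17, 2.272, -0.006]
force: [0.1, 2.1, -2.1]
width: 0.261
```

```bash
python3 - <<'E'
from h import *
from cell import observe
o=observe(); print(o["position"],o["force"],o["ft_torque"])
t=snap("top5","top")
crop(t,240,400,160,250,5,"c_top5")
E
```

```text
[ 0.55619395 -0.08973761  0.06892407] [ 0.11157544  2.07628408 -2.14138556] [ 0.71583996 -0.13704693 -0.05569928]
```

View pics/c_top5.png

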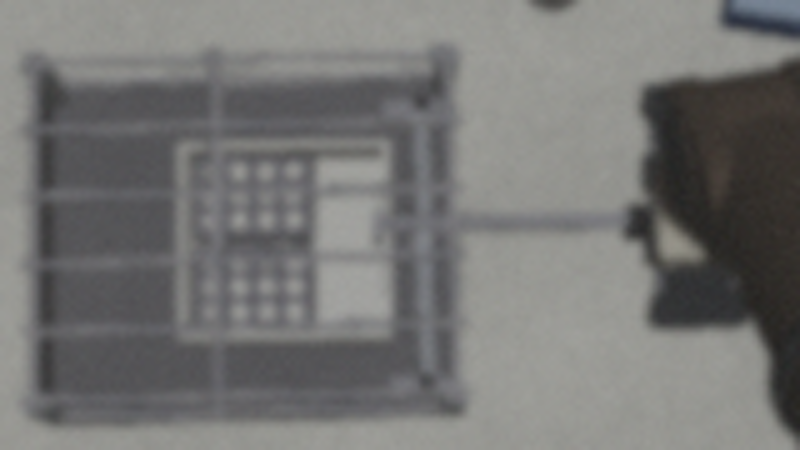

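The lip is now at x≈391 and the ledge's inner face at about 417, so the gap is about 18 mm. I'll slow down here.

>>> step_arm(series=[[[0.01, 0, -0.001, 0, 0], [0.01, 0, -0.002, 0, 0], [0.01, 0, -0.004, 0, 0], [0.01, 0, -0.006, 0, 0], [0.01, 0, -0.008, 0, 0], [0.01, 0.001, -0.01, 0, 0], [0.01, 0.001, -0.011, 0, 0], [0.01, 0.001, -0.011, 0, 0]]])

```text
clock: 10.37
position: [0.5572, -0.102, 0.0689]
ee_rot: [2.171, 2.27, -0.007]
force: [-0.3, 0.8, -1.9]
width: 0.256
```

>>> step_arm(series=[[[0.01, 0, -0.001, 0, 0], [0.01, 0, -0.002, 0, 0], [0.01, 0, -0.003, 0, 0], [0.01, 0, -0.003, 0, 0]]])

```text
clock: 10.7
position: [0.5572, -0.1052, 0.0689]
ee_rot: [2.171, 2.27, -0.007]
force: [0.2, 3.0, -1.2]
width: 0.262
```

>>> step_arm(series=[[[0.01, 0, -0.001, 0, 0], [0.01, 0, -0.002, 0, 0], [0.01, 0, -0.002, 0, 0]]])

```text
clock: 10.95
position: [0.5572, -0.1073, 0.0689]
ee_rot: [2.171, 2.27, -0.007]
force: [-0.8, 2.6, -1.9]
width: 0.264
```

>>> step_arm(series=[[[0.01, 0, -0.001, 0, 0], [0.01, 0, -0.002, 0, 0], [0.01, 0, -0.002, 0, 0]]])

```text
clock: 11.2
position: [0.5572, -0.1096, 0.0689]
ee_rot: [2.171, 2.269, -0.007]
force: [-0.4, 2.8, -2.6]
width: 0.261
```

```bash
python3 - <<'E'
from h import *
from cell import observe
o=observe(); print(o["position"],o["force"],o["ft_torque"])
t=snap("top6","top"); s=snap("scene6","scene")
crop(t,300,370,160,250,6,"c_top6");crop(s,230,400,130,230,4.5,"c_scene6")
E
```

```text
[ 0.557191   -0.1095635   0.06887922] [-0.43775842  2.84149232 -2.57481844] [ 0.78840649 -0.03978927 -0.00646105]
```

View pics/c_top6.png

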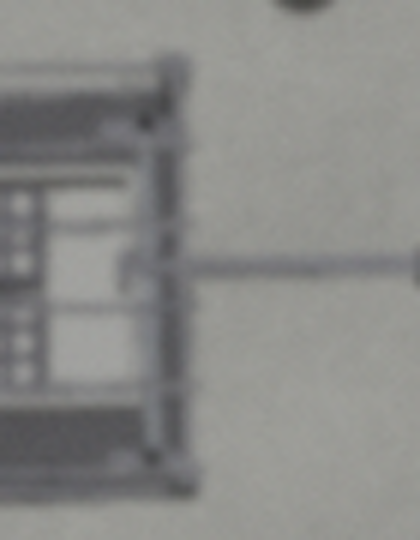

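View pics/c_scene6.png

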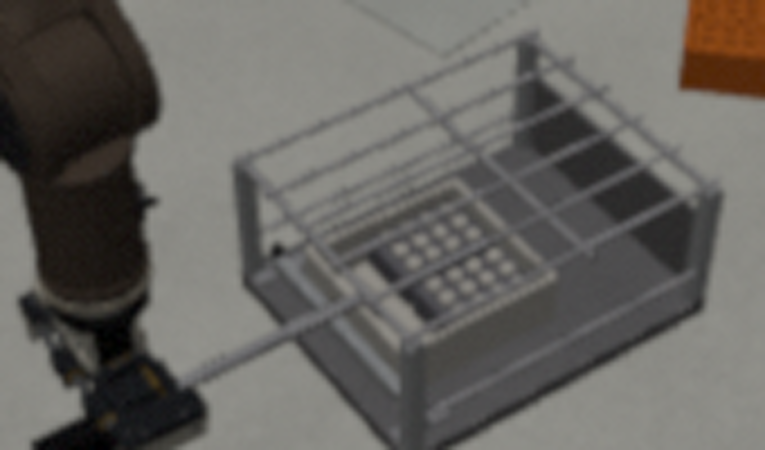

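>>> step_arm(series=[[[0.01, 0, -0.001, 0, 0], [0.01, 0, -0.001, 0, 0]]])

```text
clock: 11.47
position: [0.5572, -0.1106, 0.0689]
ee_rot: [2.171, 2.269, -0.007]
force: [-0.3, 3.4, -2.8]
width: 0.258
```

>>> step_arm(series=[[[0.01, 0, -0.001, 0, 0], [0.01, 0, -0.001, 0, 0]]])

```text
clock: 11.63
position: [0.5573, -0.1111, 0.0689]
ee_rot: [2.171, 2.27, -0.006]
force: [-0.0, 5.3, -2.8]
width: 0.261
```

>>> step_arm(series=[[[0.01, 0, -0.001, 0, 0], [0.01, 0, -0.001, 0, 0]]])

```text
clock: 11.8
position: [0.5574, -0.1113, 0.0688]
ee_rot: [-2.171, -2.271, 0.005]
force: [0.2, 5.0, -3.3]
width: 0.261
```

```bash
python3 - <<'E'
from h import *
from cell import observe
o=observe(); print(o["position"],o["force"],o["ft_torque"])
w=snap("w7","wrist"); o=observe(); print(o["position"],o["force"],o["ft_torque"]);t=snap("top7","top")
crop(t,300,370,160,250,6,"c_top7");cv2.imwrite("pics/w7.png",w["im"][:,:,::-1])
E
```

```text
[ 0.55736902 -0.111253    0.06883284] [ 0.18716666  4.9651364  -3.26063072] [ 1.30233429 -0.14180847 -0.06081804]
[ 0.557346   -0.11123423  0.06882479] [ 0.57082831  5.82807332 -3.34190148] [ 1.27761234 -0.15978608 -0.05645417]
```

View pics/w7.png

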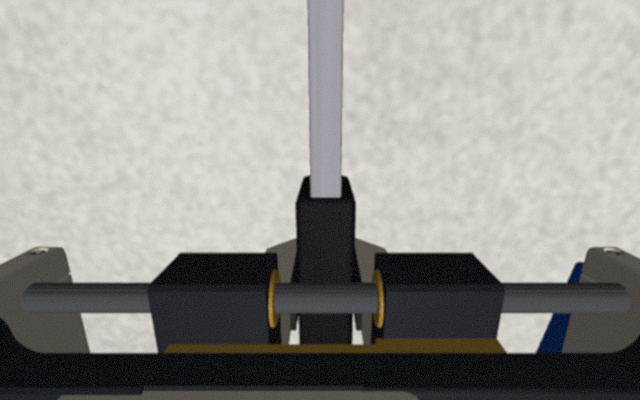

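View pics/c_top7.png

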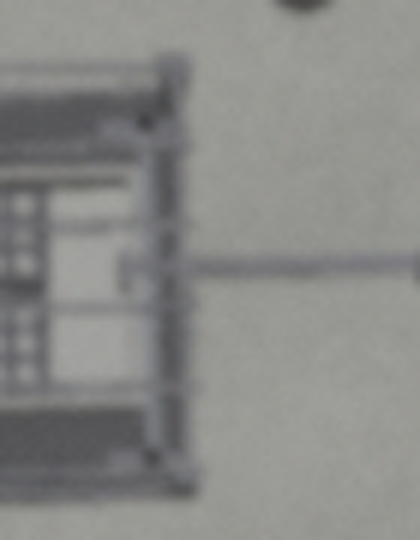

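>>> step_arm(series=[[[0.01, 0, -0.001, 0, 0], [0.01, 0, -0.0015, 0, 0], [0.01, 0, -0.0015, 0, 0], [0.01, 0, -0.0015, 0, 0]]])

```text
clock: 12.23
position: [0.5575, -0.1113, 0.0687]
ee_rot: [-2.169, -2.272, 0.003]
force: [0.4, 8.4, -2.9]
width: 0.261
```

>>> step_arm(series=[[[0.01, 0, -0.001, 0, 0], [0.01, 0, -0.0015, 0, 0], [0.01, 0, -0.002, 0, 0], [0.01, 0, -0.002, 0, 0]]])

```text
clock: 12.57
position: [0.5576, -0.1113, 0.0685]
ee_rot: [-2.166, -2.272, 0.0]
force: [-0.1, 9.1, -4.1]
width: 0.261
```

>>> step_arm(series=[[[0.01, 0, -0.0018, 0, 0], [0.01, 0, -0.0018, 0, 0], [0.01, 0, -0.0018, 0, 0], [0.01, 0, -0.0018, 0, 0], [0.01, 0, -0.0018, 0, 0], [0.01, 0, -0.0018, 0, 0], [0.01, 0, -0.0018, 0, 0], [0.01, 0, -0.0018, 0, 0]]])

```text
clock: 13.23
position: [0.5578, -0.1113, 0.0683]
ee_rot: [-2.164, -2.273, -0.002]
force: [1.0, 8.5, -5.2]
width: 0.259
```

```bash
python3 - <<'E'
from h import *
from cell import observe
t=snap("top8","top"); o=observe(); print(o["position"],o["force"],o["ft_torque"]); s=snap("scene8","scene")
crop(t,260,350,170,250,8,"c_top8");crop(s,240,340,160,230,7,"c_scene8")
E
```

```text
[ 0.55777009 -0.11126001  0.06833969] [ 1.08700572  9.32187568 -5.35503117] [ 1.51366869 -0.32493205 -0.23622331]
```

View pics/c_top8.png

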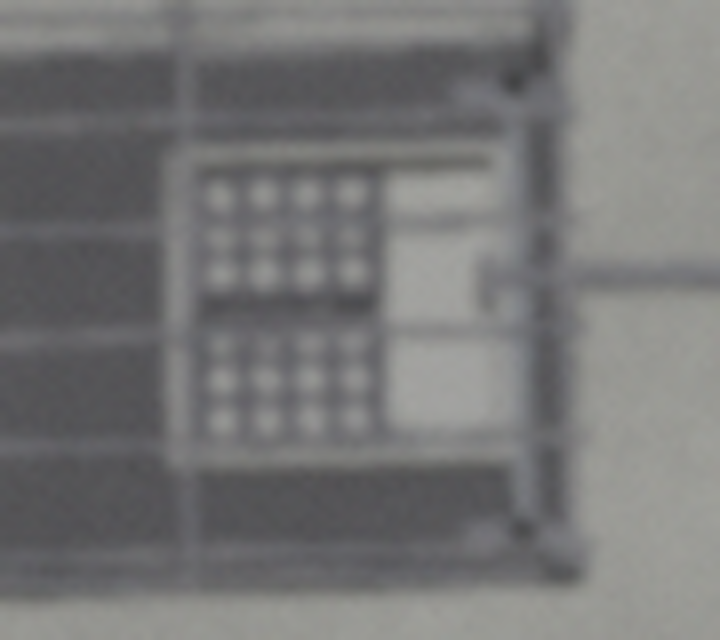

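View pics/c_scene8.png

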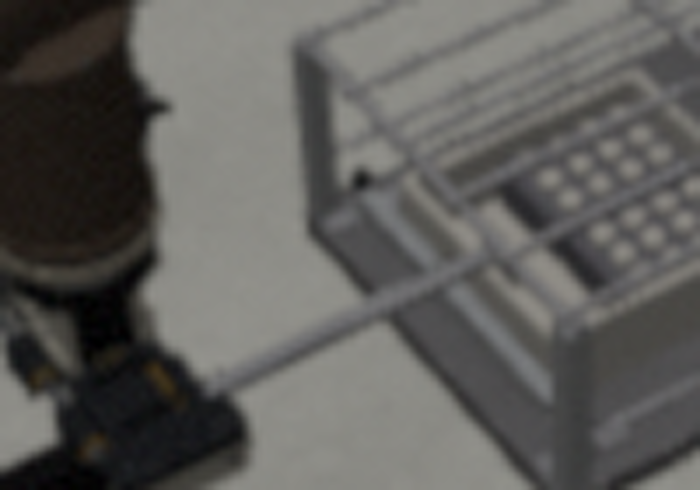

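```bash
python3 - <<'E'
from h import *
t=load("top8"); G=t["im"].astype(float).mean(2)
def edge(x0,x1,rows,sgn):
    P=[]
    for r in rows:
        g=sgn*np.diff(G[r,x0:x1+1]); g[g<0]=0
        k=g.argmax(); a=slice(max(0,k-2),k+3); P.append((x0+.5+(np.arange(len(g))[a]*g[a]).sum()/g[a].sum(),r))
    return np.array(P)
rr=[r for r in range(192,226)]
def fit(P,z):
    W=onplane(t,P,z)[:,:2]
    for _ in range(4):
        c=np.polyfit(W[:,0],W[:,1],1); e=W[:,1]-np.polyval(c,W[:,0]); W=W[abs(e)<1.7*e.std()+1e-6]
    return np.arctan(c[0]),e.std(),len(W),np.polyval(c,.53)
print("back",fit(edge(276,285,rr,1),.075))
print("ledge outer",fit(edge(322,331,range(186,236),-1),.044))
print("front lip",fit(edge(318,326,rr,-1),.075))
E
```

```text
back (np.float64(0.05236280355109809), np.float64(0.0003620321268787388), 31, np.float64(0.29615558891775773))
ledge outer (np.float64(0.054250345236767555), np.float64(0.0012364419198244694), 40, np.float64(0.1134913398411716))
front lip (np.float64(0.02799290221476941), np.float64(0.0002070523301780462), 21, np.float64(0.11705281798481863))
```

The tray is square: its back edge is at 0.052 rad and the ledge at 0.054 rad. About 9 N held with no motion for roughly 1 s. Now I'll relieve the pull, back the claw off inside the pocket, then lift.

>>> step_arm(series=[[[0.01, 0, 0.001, 0, 0], [0.01, 0, 0.002, 0, 0], [0.01, 0, 0.004, 0, 0], [0.01, 0, 0.006, 0, 0], [0.01, 0, 0.008, 0, 0], [0.01, -0.001, 0.01, 0, 0], [0.01, -0.001, 0.01, 0, 0], [0.01, -0.001, 0.01, 0, 0]]])

```text
clock: 14.0
position: [0.5567, -0.1012, 0.0684]
ee_rot: [-2.163, -2.273, -0.002]
force: [-0.3, 0.6, -2.4]
width: 0.259
```

```bash
python3 - <<'E'
from h import *
from cell import observe
t=snap("top9","top"); o=observe(); print(o["position"],o["force"],o["ft_torque"]); s=snap("scene9","scene")
crop(t,260,350,170,250,8,"c_top9");crop(s,240,340,160,230,7,"c_scene9")
E
```

```text
[ 0.55675149 -0.10134445  0.06840303] [ 0.62043889  0.32081687 -2.68259429] [ 0.00668678 -0.0782204  -0.04110624]
```

View pics/c_top9.png

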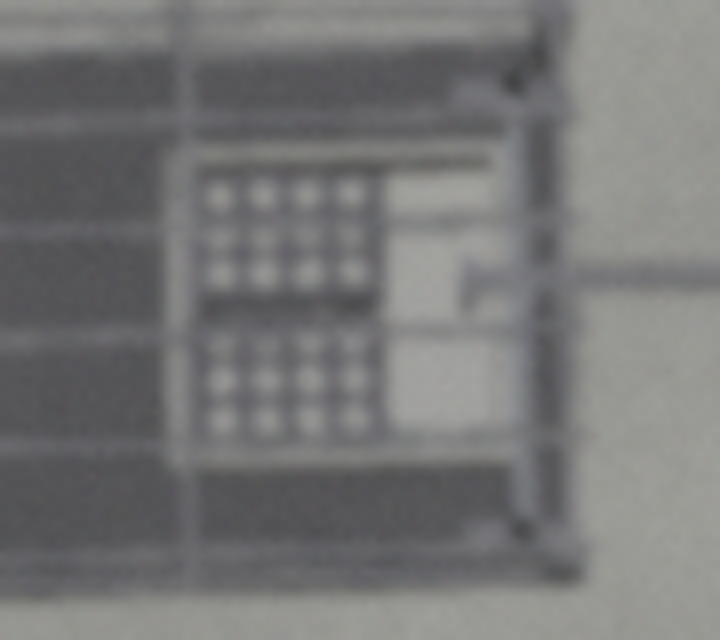

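View pics/c_scene9.png

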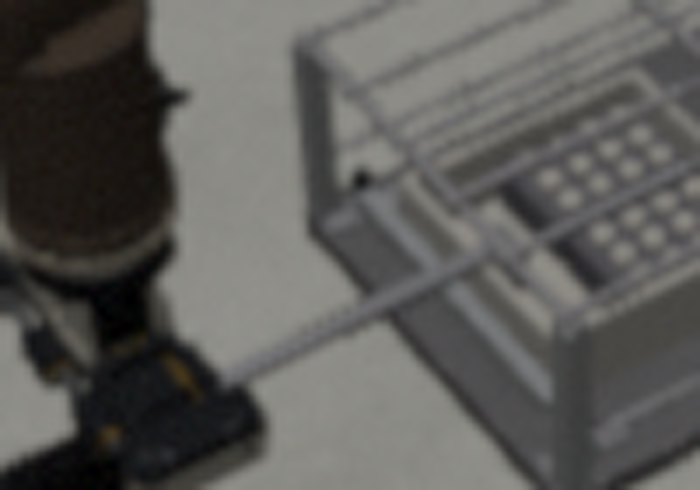

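The tray hasn't moved, the claw is free of the wall at (470,285), and the force is back to the hook's weight. Lifting now.

>>> step_arm(series=[[[0.01, 0, 0, 0.006, 0], [0.01, 0, 0, 0.014, 0], [0.01, 0, 0, 0.022, 0], [0.01, 0, 0, 0.03, 0], [0.01, 0, 0, 0.038, 0], [0.01, 0, 0, 0.044, 0], [0.01, 0, 0, 0.046, 0], [0.01, 0, 0, 0.046, 0], [0.01, 0, 0, 0.046, 0]]])

```text
clock: 14.85
position: [0.5567, -0.1015, 0.1143]
ee_rot: [-2.164, -2.273, -0.002]
force: [-0.6, -0.5, -2.5]
width: 0.258
```

```bash
python3 - <<'E'
from h import *
from cell import observe
t=snap("top10","top"); o=observe(); print(o["position"],o["force"],o["ft_torque"]); s=snap("scene10","scene")
crop(s,240,340,160,230,7,"c_scene10")
E
```

```text
[ 0.55651294 -0.10144421  0.11407507] [-0.56323164 -0.6880747  -2.55085092] [-0.02443238 -0.07316334  0.04618733]
```

View pics/c_scene10.png

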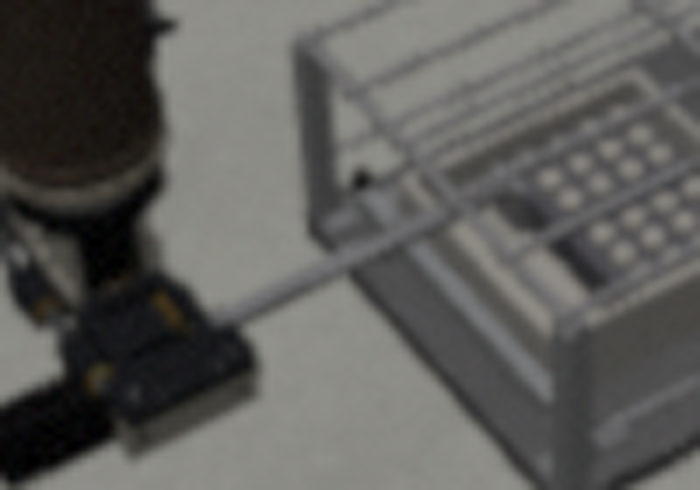

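>>> step_arm(series=[[[0.01, 0.001, -0.01, 0, 0], [0.01, 0.001, -0.025, 0, 0], [0.01, 0.002, -0.04, 0, 0], [0.01, 0.003, -0.055, 0, 0], [0.01, 0.004, -0.07, 0, 0], [0.01, 0.005, -0.085, 0, 0], [0.01, 0.005, -0.1, 0, 0], [0.01, 0.004, -0.115, 0, 0], [0.01, -0.004, -0.13, 0, 0], [0.01, -0.012, -0.145, 0, 0], [0.01, -0.02, -0.15, 0, 0], [0.01, -0.02, -0.15, 0, 0], [0.01, -0.02, -0.15, 0, 0]]])

```text
clock: 16.03
position: [0.536, -0.2514, 0.1137]
ee_rot: [-2.164, -2.271, -0.001]
force: [1.0, 0.8, -2.0]
width: 0.257
```

>>> step_arm(series=[[[0.01, 0, 0, -0.015, 0], [0.01, 0, 0, -0.03, 0], [0.01, 0, 0, -0.045, 0], [0.01, 0, 0, -0.06, 0], [0.01, 0, 0, -0.072, 0], [0.01, 0, 0, -0.08, 0], [0.01, 0, 0, -0.085, 0], [0.01, 0, 0, -0.087, 0], [0.01, 0, 0, -0.087, 0], [0.01, 0, 0, -0.087, 0]]])

```text
clock: 16.87
position: [0.5365, -0.2514, 0.0273]
ee_rot: [-2.164, -2.272, -0.002]
force: [-0.1, 0.5, -1.7]
width: 0.259
```

```bash
python3 - <<'E'
from h import *
from cell import observe
s=snap("scene11","scene"); o=observe(); print(o["position"],o["force"],o["ft_torque"])
crop(s,150,310,180,290,5,"c_scene11"); w=snap("w11","wrist");cv2.imwrite("pics/w11.png",w["im"][:,:,::-1])
E
```

```text
[ 0.53651587 -0.25153544  0.02740035] [ 0.48139869 -0.18116725 -2.41946917] [-0.08431757 -0.08459865 -0.00193124]
```

View pics/c_scene11.png

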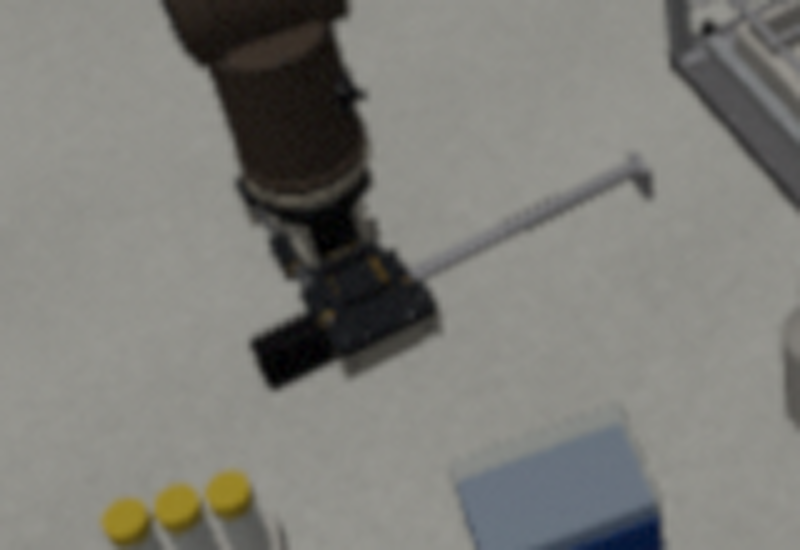

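>>> step_arm(series=[[[0.01, 0, 0, -0.001, 0], [0.01, 0, 0, -0.002, 0], [0.01, 0, 0, -0.003, 0], [0.01, 0, 0, -0.004, 0], [0.01, 0, 0, -0.0045, 0], [0.01, 0, 0, -0.0045, 0]]])

```text
clock: 17.47
position: [0.5364, -0.2515, 0.0227]
ee_rot: [-2.164, -2.272, -0.002]
force: [0.5, -0.4, -3.4]
width: 0.262
```

>>> step_arm(series=[[[0.01, 0, 0, -0.001, 0], [0.01, 0, 0, -0.001, 0]]])

```text
clock: 17.63
position: [0.5365, -0.2515, 0.022]
ee_rot: [-2.165, -2.272, -0.002]
force: [-1.5, 0.8, 0.6]
width: 0.26
```

The bench contact is felt: z force went from -2.4 to +0.6 at TCP z 0.022, the same height as at pick-up. Releasing.

>>> step_arm(series=[[[0.03, 0, 0, 0, 0], [0.035, 0, 0, 0, 0], [0.04, 0, 0, 0, 0], [0.05, 0, 0, 0, 0], [0.06, 0, 0, 0, 0], [0.07, 0, 0, 0, 0], [0.07, 0, 0, 0, 0], [0.07, 0, 0, 0, 0], [0.07, 0, 0, 0, 0], [0.07, 0, 0, 0, 0], [0.07, 0, 0, 0, 0], [0.07, 0, 0, 0, 0], [0.07, 0, 0, 0, 0]]])

```text
clock: 18.72
position: [0.5365, -0.2516, 0.022]
ee_rot: [-2.165, -2.272, -0.002]
force: [-0.1, -0.3, 0.4]
width: 0.761
```

>>> step_arm(series=[[[0.07, 0, 0, 0.01, 0], [0.07, 0, 0, 0.025, 0], [0.07, 0, 0, 0.05, 0], [0.07, 0, 0, 0.08, 0], [0.07, 0, 0, 0.11, 0], [0.07, 0, 0, 0.14, 0], [0.07, -0.03, -0.03, 0.17, 0], [0.07, -0.06, -0.06, 0.2, 0], [0.07, -0.09, -0.09, 0.2, 0], [0.07, -0.12, -0.12, 0.2, 0], [0.07, -0.15, -0.15, 0.2, 0], [0.07, -0.18, -0.18, 0.2, 0], [0.07, -0.18, -0.18, 0.2, 0], [0.07, -0.18, -0.18, 0.2, 0]]])

```text
clock: 19.88
position: [0.3511, -0.4363, 0.2226]
ee_rot: [-2.174, -2.263, 0.003]
force: [0.2, -0.2, 0.0]
width: 0.763
```

```bash
python3 - <<'E'
from h import *
t=snap("top12","top"); s=snap("scene12","scene")
crop(t,240,470,130,245,3.4,"c_top12");crop(s,150,400,130,300,3.2,"c_scene12")
t=load("top12"); G=t["im"].astype(float).mean(2)
f=lambda L:[(240+u/3.4,130+v/3.4) for u,v in L]
def edge(x0,x1,rows,sgn):
    P=[]
    for r in rows:
        g=sgn*np.diff(G[r,x0:x1+1]); g[g<0]=0
        k=g.argmax(); a=slice(max(0,k-2),k+3); P.append((x0+.5+(np.arange(len(g))[a]*g[a]).sum()/g[a].sum(),r))
    return np.array(P)
def fit(P,z):
    W=onplane(t,P,z)[:,:2]
    for _ in range(4):
        c=np.polyfit(W[:,0],W[:,1],1); e=W[:,1]-np.polyval(c,W[:,0]); W=W[abs(e)<1.7*e.std()+1e-6]
    return np.arctan(c[0]),e.std(),len(W),np.polyval(c,.53)
print("back",fit(edge(276,285,range(192,226),1),.075)); print("ledge",fit(edge(322,331,range(186,236),-1),.044))
E
```

```text
back (np.float64(0.05347167463558994), np.float64(0.00030396448187154564), 27, np.float64(0.29616587776108705))
ledge (np.float64(0.06579049362999834), np.float64(0.0010096400061297543), 37, np.float64(0.11294181473867712))
```

View pics/c_top12.png

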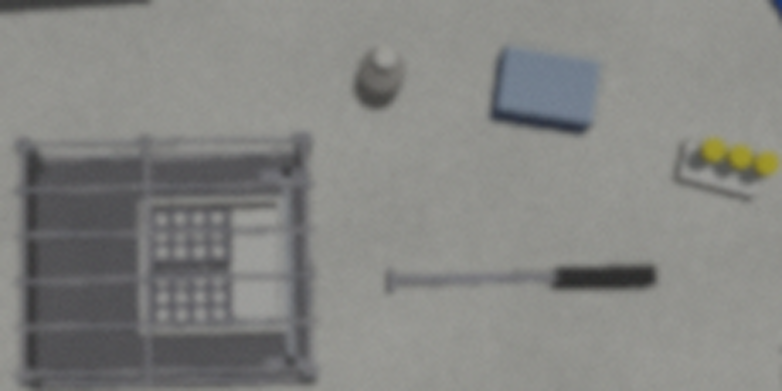

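View pics/c_scene12.png

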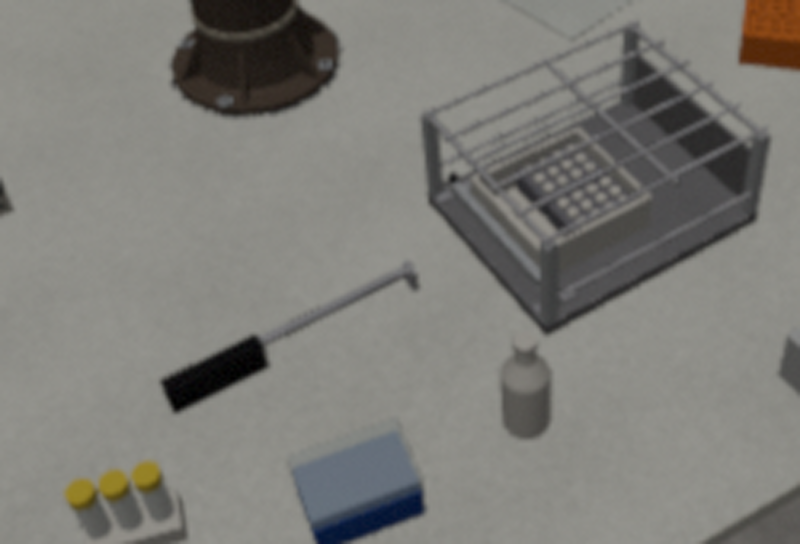

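The tray's back edge is at y 0.2962 both while held and now, so it hasn't shifted. The hook stands upright with its claw well in front of the shelf, and the bystanders are where they were. Handing in.

```bash
python3 -c "
from cell import arm; print(arm.sign_off())"
```

```text
the job is handed in; nothing more can be done
None
```

I used the hook to drag the tray square and snug against the stop ledge, unhooked it, and stood the hook back on its grip on the bench. I handed the job in at about 20 s of the 72 s allowed. The hand-in gave no verdict.

**Pull:** Dragging took about 2–3 N. The tray then stopped dead, and I held about 8–9 N there for roughly a second, with 9.3 N the highest reading.

**Tray after unhooking:** Its back edge stayed at y = 0.2962, the same as while held, so it did not slide back. Its angle was 0.052–0.053 rad. Two fits of the ledge gave 0.054 and then 0.066 rad, so they disagree slightly, but both are within the 0.03 rad limit.

**Hook and bystanders:** The hook is released and standing upright, its claw about 90 mm in front of the shelf. The bottle, tip box and tube stand look unmoved in the last pictures.

**Not confirmed:**
- I could not see the plunger. That it is pushed in follows only from the hard stop and the tray not moving afterwards.
- A direct fit of the tray's front edge gave 0.028 rad, which disagrees with the back edge. I set it aside because the edge was hard to tell from the ledge in the picture.

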